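# Free the glue pot from its warmer and set it on the cork mat

## Task

Swing up the bail handle of the lidded glue pot, take the pot by the bail and turn it anticlockwise (seen from above) on its warmer, feeling with gentle tugs for the place where its two lugs come free through the gaps of the locking collar. Lift it off without forcing it against the collar, keep it upright, and set it down gently in the middle of the round cork mat beside. Leave the other tools and parts where they are.

Things in the scene. Friction and masses are not known exactly. Their poses are not given: they have to be found in the camera images.
- pot_mid (a point): Centre of the blue lidded glue pot, on its axis, 45 mm above its underside. Cylinder 112 mm across, 93 high, flat lid; 0.5 to 0.95 kg full. z up. Its y axis runs through the two bail hinges (80 above the underside, on the axis in x). In line below them the foot has two lugs, 16 wide, reaching 69 from the axis, 4 to 11 above the underside. At the start the bail leans to the pot's +x.
- bail (a joint): Angle of the bail (rad): 0 is upright over the pot, positive leans towards the pot's +x (0.75 to 1.0 at the start), stops at -1.1 and 1.1. The hinges are stiff enough for it to stay where it is left.
- grip (a point): Centre of the bail's wooden grip, a round bar 24 mm thick and 88 mm long, parallel to the pot's y, 85 mm from the hinge axis (upright: 165 above the pot's underside). A 6 thick steel wire joins it to the hinges on either side. z points from the hinge axis to the grip.
- warmer: Round grey electric glue warmer, fixed to the bench (sizes in mm), 192 across, with a control box on its -x side reaching 144 from the axis. Origin on its axis on the bench, z up. The pot stands on its hot plate, 45 high, inside a fixed round steel locking collar, 162 across, 22 high over the plate, with about 4 of play round the pot.
- plate (a point): Centre of the hot plate's top. The collar's lip (opening 122 mm, underside 16 up) holds the lugs down: a locked pot rises 5 and stops. Two opposite gaps in the lip let both lugs out. Their place varies and no pose tells it: the pot is free when turned anticlockwise from its start by an unknown 0.3 to 1.4 rad, give or take 0.1. It must rise 22 to clear the collar.
- mat_top (a point): Centre of the top of the round cork mat, 190 mm across and 8 mm thick, fixed to the bench; z up.
- hammer: Bystander (sizes in mm): hammer lying flat, about 300 long. Loose; to be left alone.
- chisel: Bystander (sizes in mm): wood chisel, 250 long, brown handle. Loose; to be left alone.
- plane: Bystander (sizes in mm): small steel block plane with a black knob, 160 long, 60 high. Loose; to be left alone.
- dowel: Bystander (sizes in mm): wooden dowel stub standing on end, 28 across, 75 tall, between the warmer and the mat. Loose; to be left alone.
- screwtray: Bystander (sizes in mm): open aluminium parts tray, 90 x 70 x 28, far side of the bench. Loose; to be left alone.
- mallet: Bystander (sizes in mm): wooden mallet lying on its side, head 110 x 70 x 60. Loose; to be left alone.
- square: Bystander (sizes in mm): try square lying flat, dark stock 100 long, steel blade 140 long. Loose; to be left alone.
There are look-alikes about, which are no part of the job. Of the things that look like the part that bears pot_mid, the smaller one is meant. Of the things shaped like the part that bears mat_top, the cork one is meant.

How it is judged:
On the way, in this order (a step that is already met when the one before it is completed fails the run):
1. the bail is swung up to within 0.3 rad of upright (value of joint bail between -0.3 and 0.3 rad), for 0.1 s.
2. the pot is lifted clear of the collar, its underside 30 mm or more above the hot plate (z of pot_mid in the frame of warmer above 0.12 m), for 0.1 s.
At the end, for the whole second after the job is handed in: The pot stands upright (within 0.06 rad) and at rest on the cork mat, its axis within 30 mm of the mat's centre, its underside on the mat within 5 mm (horizontal distance between pot_mid and mat_top below 0.03 m and z of pot_mid in the frame of mat_top between 0.04 and 0.05 m and angle between pot_mid's own z axis and vertical below 0.06 rad and linear speed of pot below 0.02 m/s); the robot touches nothing.
It fails at once if the pot is forced against the warmer or its collar with more than 70 N (contact force between pot and warmer above 70 N).
It fails at once if the pot is dropped or pressed on the mat with more than 70 N (contact force between pot and mat above 70 N).
It fails at once if the pot is tipped by more than 0.4 rad (angle between pot_mid's own z axis and vertical above 0.4 rad).
It fails at once if a bystanding tool or part is moved by more than 25 mm, or the dowel stub is knocked over (distance of any of hammer, chisel, plane, dowel, screwtray, mallet, square from where it was at the start of the episode above 0.025 m or angle between dowel's own z axis and vertical above 0.5 rad).
It also fails if it takes over 61 s, if anything falls off the work surface, if the arm or the gripper's body presses on something with over 40 N, if the wrist force passes 120 N, or if a joint passes its speed limit or range.

## Robot

A 6-joint arm with a two-finger parallel gripper is mounted at the origin on the work surface. World frame = base frame: x ahead of the robot, y to its left, z up, the work surface at z = 0. Lengths are in m, angles in rad, forces in N, time in s.
With the tool pointing down it reaches from about 0.4 to 0.925 m from the base axis. Payload 3.4 kg.
Tool frame: the origin (TCP) lies midway between the tips of the shut fingers; the grasp point (between the pads) lies 19 mm behind it; z points along the fingers, y is the line along which they close (so a half turn about z gives the same grasp; the last joint's range is limited). The gripper opens to 85 mm and grips with 20 to 120 N. Pads are 22 mm wide; open, the fingers measure 114 mm over their backs; the gripper's body (76 mm by 85 mm) begins 54 mm behind the grasp point. The pads swing forward as they close: fully open they stand 13 mm farther back than shut.
Start: joints at [-1.409, 0.307, 1.506, -0, 1.328, -0.073], TCP at [0.134, -0.559, 0.231] pointing down, gripper open.
Joint ranges: [-3.12, 3.12], [-1.05, 2.28], [0.14, 2.33], [-1.42, 4.57], [0.1, 2.73], [-2.68, 2.68]. Speed limits (rad/s): [2.57, 2.57, 3.14, 3.14, 3.14, 3.14].

## Interface

Orientations are given as [roll, pitch, yaw] about the fixed x, y, z axes, in that order (R = Rz(yaw) Ry(pitch) Rx(roll)).
In Python, from bench import telemetry, eyes, workorder gives the robot as it stands.
- The arm moves only by the tool servo_tool, never from a script. Its argument "deltas" is a list of rows, each a list of 3 entries, a list of its own where there are three numbers: the closure, from 0 (fully open) to 1 (shut), then the shift along the world's x, y, z in mm, then the turn about the world's z in degrees. A call has exactly 5 rows; each row is the pose to reach, as a shift and turn from the pose commanded when the call began; what a row does not reach only later rows make up. A row lasts 1/12 s, in which the tool goes at most 41.7 mm and 7.16 degrees, less where a joint would pass 70% of its speed; a pose out of reach is approached as far as the arm can. A call with a gripper value outside its range is refused whole. The fingers move at their own pace and stop on an object; the grip force is fixed at half the most. Time passes only in rows, so rows that repeat a pose let the fingers close, or fill a call up. It gives the time, the measured TCP pose, the force, the opening and the grip force at its end, in the units of the state.
- telemetry.get_state(): the state, without advancing time (a new reading comes with each control period).
- eyes.snapshot(name): name is "scene" or "top" or "wrist"; returns a dict with "color" (480x640x3 uint8, red, green, blue), "intrinsics" (3x3 intrinsics, pixels), "R" (3x3) and "t" (3): a world point X has camera coordinates R X + t. Camera axes: x right, y down, z forward; pixel columns grow to the right and rows downward; lengths in m; the calibration is good to about 2 mm. The wrist camera is an equidistant fisheye: a pixel r from the principal point sees the ray r / f radians off the axis. A picture is of the moment at which its call begins. There is no depth.
- workorder.sign_off(): hands the job in; it is judged then, once.
The state is a dict: "t": time; "q": joint angles; "qvel": joint speeds; "tau": joint torques, N m; "eef_pos": TCP position; "tool_rot": TCP orientation; "ft_force": force on the tool from outside, world axes, zero at the start; "moment": the same for the moment, N m; "finger_gap": opening from 0.0 (shut) to 1.0 (fully open); "grasp_force": force on a finger pad.
Only numpy, scipy, OpenCV 4.12 (cv2) and the standard library are available. Lean on these libraries where they do the work, as an engineer would, in place of code of your own. Each camera call takes 0.05 s, during which the arm holds its last target. There are 200 camera calls.

## Working session

There is one attempt and no reset: what is moved stays moved. The work goes in short steps, Python scripts to look and compute and a tool call to move; the robot and the scene stay as the last step left them, time stands still between calls to the robot, and variables do not carry over. Pictures are saved under pics/ and viewed, at most 10 in all, crops included, and the job is handed in when it is done.

Besides the shell and the picture viewer there is one more tool, called after "Request:" as name([rows], argument=value, ...), one row to a line, values as JSON. servo_tool: Moves the arm, as the interface text tells. Its arguments: {"type":"object","properties":{"deltas":{"type":"array","items":{"type":"array"}}},"required":["deltas"]}

```bash
mkdir -p pics; cat > h.py <<'E'
import numpy as np, cv2
from bench import telemetry, eyes, workorder
def snap(n,f=None):
    s=eyes.snapshot(n)
    if f: cv2.imwrite('pics/'+f,s['color'][:,:,::-1])
    return s
def ray(s,u,v):
    K=np.array(s['intrinsics']);R=np.array(s['R']);t=np.array(s['t'])
    d=np.linalg.inv(K)@[u,v,1]; return -R.T@t, R.T@d
def onz(s,u,v,z):
    c,d=ray(s,u,v); return c+d*(z-c[2])/d[2]
def proj(s,X):
    p=np.array(s['R'])@X+np.array(s['t']); p=np.array(s['intrinsics'])@p; return p[:2]/p[2]
E
python3 - <<'E'
from h import *
import pickle
d={n:snap(n,n+'0.png') for n in('scene','top')}
pickle.dump(d,open('d0.pkl','wb'))
for n in d: print(n,d[n]['intrinsics'],-np.array(d[n]['R']).T@d[n]['t'],d[n]['R'])
print(telemetry.get_state())
E
```

```text
scene [[543.87148219   0.         317.13919195]
 [  0.         543.87148219 245.30392099]
 [  0.           0.           1.        ]] [1.04595167 0.7748145  0.98591101] [[-0.80073202  0.59872192 -0.01898153]
 [ 0.41467578  0.53116404 -0.73885639]
 [-0.43228721 -0.59949715 -0.67359553]]
top [[440.88943318   0.         319.64047807]
 [  0.         440.88943318 230.23533638]
 [  0.           0.           1.        ]] [0.37649611 0.01272421 1.44037976] [[ 0.01055537 -0.99992472  0.00625591]
 [-0.99442184 -0.01115348 -0.10488472]
 [ 0.1049466  -0.00511391 -0.99446471]]
{'t': 0.1, 'q': array([-1.40947806e+00,  3.07528825e-01,  1.50754504e+00,  2.32399798e-05,
        1.32842697e+00, -7.34802685e-02]), 'qvel': array([-0.00065134, -0.00022123, -0.00309706, -0.00039835,  0.00115782,
        0.00081489]), 'tau': array([ 4.61646468e-04, -4.58526027e+01, -2.52608675e+01, -9.22562890e-05,
        5.64223839e-03, -1.06800329e-06]), 'eef_pos': array([ 0.13366506, -0.55859489,  0.23045476]), 'tool_rot': array([-3.13969128e+00, -1.62576530e-04,  2.34792777e-01]), 'ft_force': array([0.79136137, 0.08148661, 0.07125272]), 'moment': array([ 0.04615899,  0.00162247, -0.0046258 ]), 'grasp_force': 0.0, 'finger_gap': 1.0005687058193145}
```

View pics/top0.png

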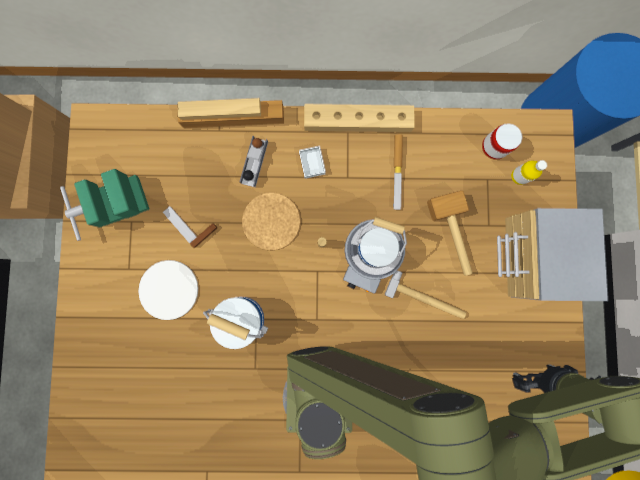

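View pics/scene0.png

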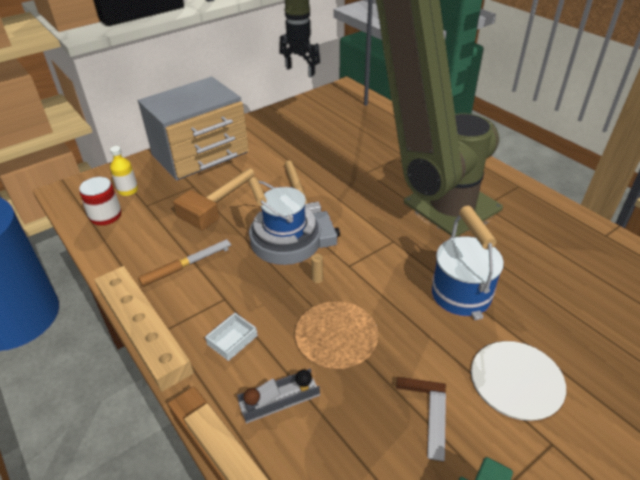

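The top view shows two blue pots: a small one on the warmer at (380,248) and a larger one on the bench at (236,323). There are two discs: cork at (271,221) and white at (168,290). The smaller pot on the warmer and the cork disc fit the description. I'll confirm both in one enlarged crop while measuring.

```bash
python3 - <<'E'
from h import *
import pickle
d=pickle.load(open('d0.pkl','rb'))
T=d['top'];S=d['scene']
a=T['color'][195:305,325:435];b=S['color'][150:265,235:350]
a=cv2.resize(a,(400,400),interpolation=cv2.INTER_CUBIC);b=cv2.resize(b,(400,400),interpolation=cv2.INTER_CUBIC)
cv2.imwrite('pics/crop1.png',np.hstack([a,b])[:,:,::-1])
def big(s,lo,hi,roi):
    h=cv2.cvtColor(s['color'],cv2.COLOR_RGB2HSV); m=cv2.inRange(h,lo,hi)
    k=np.zeros_like(m);x0,y0,x1,y1=roi;k[y0:y1,x0:x1]=m[y0:y1,x0:x1]
    cs,_=cv2.findContours(k,cv2.RETR_EXTERNAL,cv2.CHAIN_APPROX_NONE)
    return sorted(cs,key=cv2.contourArea)[::-1]
# cork by circle of rays: fit circle on plane
def circ(s,c,z):
    P=np.array([onz(s,u,v,z)[:2] for u,v in cv2.convexHull(c)[:,0]])
    (x,y),r=cv2.minEnclosingCircle(P.astype(np.float32)); e=np.linalg.lstsq(np.c_[2*P,np.ones(len(P))],(P**2).sum(1),rcond=None)[0]
    return (x,y,r),(e[0],e[1],np.sqrt(e[2]+e[0]**2+e[1]**2))
c=big(T,(8,90,150),(18,160,255),(235,185,308,258))
for cc in c[:2]: print('cork',cv2.contourArea(cc),cv2.boundingRect(cc),circ(T,cc,0.008))
for n,s,roi in(('top',T,(340,210,415,280)),('scene',S,(250,180,315,225))):
  for cc in big(s,(0,0,195),(180,45,255),roi)[:2]: print('lid',n,cv2.contourArea(cc),cv2.boundingRect(cc),circ(s,cc,.138))
  for cc in big(s,(8,70,120),(25,255,255),(365,210,412,242) if n=='top' else (245,155,305,210))[:3]: print('grip?',n,cv2.contourArea(cc),cv2.minAreaRect(cc))
E
```

```text
cork 5046.5 (235, 185, 73, 73) ((0.5572059154510498, 0.16579411923885345, 0.16818344593048096), (np.float64(0.5582848011164077), np.float64(0.16475209757185488), np.float64(0.16719313268868033)))
lid top 1216.0 (352, 220, 47, 47) ((0.4762280285358429, -0.16051630675792694, 0.07106096297502518), (np.float64(0.4754342755856682), np.float64(-0.1601383704746267), np.float64(0.06630841887710831)))
lid top 200.5 (353, 255, 40, 20) ((0.4200025796890259, -0.1508466899394989, 0.05970087647438049), (np.float64(0.4494598955218412), np.float64(-0.15968601237016103), np.float64(0.06467664819695174)))
grip? top 843.5 ((388.0, 225.5), (31.0, 46.0), 90.0)
lid scene 716.0 (266, 189, 38, 26) ((0.4700744152069092, -0.1688481867313385, 0.05554122477769852), (np.float64(0.4656079334447767), np.float64(-0.1676705647352873), np.float64(0.05156612547934946)))
lid scene 3.0 (264, 207, 7, 5) ((0.5200061798095703, -0.16525322198867798, 0.011625119484961033), (np.float64(0.5219836018711186), np.float64(-0.16471808464058824), np.float64(0.008771621190968828)))
grip? scene 2163.5 ((274.5, 182.0), (54.0, 59.0), 90.0)
```

View pics/crop1.png

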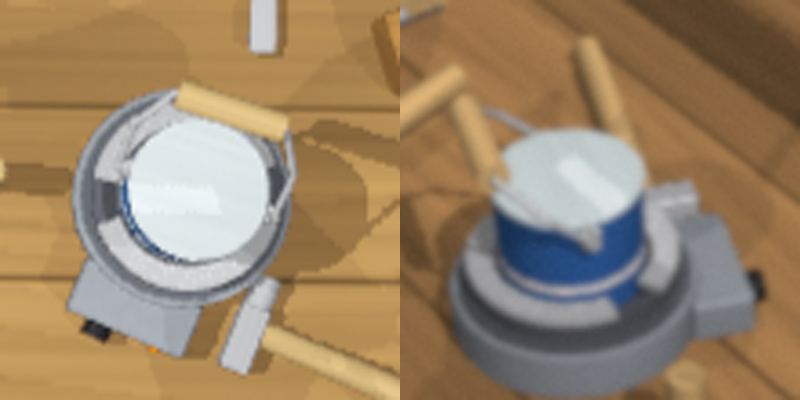

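The crop confirms it: on the left (top view), the smaller blue pot sits in the collar on the warmer, with its lid centred at crop (197,192). Its bail leans up-image, with the grip ends at crop (180,97) and (287,127). On the right (scene view), the same grip ends are at crop (497,180) and (458,88). A lip gap shows at the left of the collar, near crop (105,195). Next I'll triangulate these points.

```bash
python3 - <<'E'
from h import *
import pickle
d=pickle.load(open('d0.pkl','rb'))
T=d['top'];S=d['scene']
def tri(a,b):
    c1,d1=ray(T,*a);c2,d2=ray(S,*b)
    k=np.linalg.lstsq(np.c_[d1,-d2],c2-c1,rcond=None)[0]; p=c1+k[0]*d1;q=c2+k[1]*d2
    return (p+q)/2,np.linalg.norm(p-q)
k=110/400;j=115/400
t=lambda u,v:(325+u*k-.4,195+v*k-.4)
s=lambda u,v:(235+(u-400)*j-.4,150+v*j-.4)
A,e=tri(t(180,97),s(497,180));B,f=tri(t(287,127),s(458,88))
print('grip ends',A,e,B,f,'len',np.linalg.norm(A-B),'mid',(A+B)/2)
L=onz(T,*t(197.5,192),.138);print('lid top',L, 'r',np.linalg.norm(onz(T,*t(270,192),.138)-L))
print('lid scene',onz(S,*s(569,180),.138), 'r',np.linalg.norm(onz(S,*s(646,180),.138)-onz(S,*s(492,180),.138))/2)
y=(A-B)[:2]/np.linalg.norm((A-B)[:2]);yaw=np.arctan2(-y[0],y[1]);g=(A+B)/2
px=np.array([np.cos(yaw),np.sin(yaw)]);o=g[:2]-L[:2]
print('yaw',yaw,'off x,y',o@px,o@y,'angle',np.arctan2(o@px,g[2]-.125),'rad',np.hypot(o@px,g[2]-.125))
for n,(l,r,tp,bt) in {'cork':(242,300,193,250)}.items():
    c=onz(T,(l+r)/2,(tp+bt)/2,.008);print(n,c,np.linalg.norm(onz(T,r,(tp+bt)/2,.008)-c))
# cork via scene
c=onz(S,337,333.5,.008);print('cork scene',c)
# collar lip brightness round ring
for n,I in(('top',T),('scene',S)):
  for r in (.066,.072):
    print(n,r,' '.join(f"{a}:{int(I['color'][tuple(np.round(proj(I,np.array([L[0]+r*np.cos(np.radians(a)),L[1]+r*np.sin(np.radians(a)),.067]))[::-1]).astype(int))].mean())}" for a in range(0,360,10)))
E
```

```text
grip ends [ 0.53772212 -0.15087158  0.17927902] 0.0009584380983495165 [ 0.5140695  -0.23258946  0.20136495] 0.005228694434009466 len 0.08789224269771251 mid [ 0.52589581 -0.19173052  0.19032199]
lid top [ 0.46480576 -0.16999589  0.138     ] r 0.05909806297621431
lid scene [ 0.47050914 -0.16595765  0.138     ] r 0.056465647437863094
yaw -0.2817429329230898 off x,y 0.06472428927343928 -0.0038927946964425414 angle 0.780802157899867 rad 0.09195757495806942
cork [0.55460598 0.16478169 0.008     ] 0.09484847130305929
cork scene [0.56040663 0.1695523  0.008     ]
top 0.066 0:217 10:206 20:198 30:192 40:198 50:169 60:183 70:190 80:85 90:81 100:81 110:199 120:199 130:208 140:211 150:210 160:211 170:211 180:219 190:210 200:210 210:209 220:169 230:155 240:165 250:202 260:222 270:226 280:225 290:227 300:227 310:230 320:227 330:227 340:226 350:222
top 0.072 0:186 10:196 20:198 30:195 40:175 50:179 60:205 70:199 80:90 90:85 100:99 110:199 120:200 130:210 140:211 150:211 160:213 170:211 180:211 190:210 200:209 210:209 220:183 230:159 240:154 250:154 260:168 270:110 280:199 290:218 300:206 310:208 320:197 330:184 340:169 350:164
scene 0.066 0:118 10:138 20:141 30:133 40:142 50:155 60:159 70:160 80:99 90:76 100:87 110:150 120:158 130:184 140:188 150:185 160:180 170:187 180:173 190:85 200:193 210:225 220:224 230:213 240:201 250:200 260:203 270:191 280:190 290:72 300:52 310:83 320:92 330:104 340:136 350:122
scene 0.072 0:157 10:156 20:160 30:165 40:159 50:159 60:159 70:159 80:92 90:70 100:77 110:147 120:157 130:181 140:176 150:177 160:176 170:179 180:184 190:141 200:184 210:221 220:223 230:223 240:204 250:199 260:203 270:190 280:189 290:62 300:79 310:104 320:106 330:156 340:157 350:160
```

Measurements:

| Item | Value | Check |
|---|---|---|
| Pot axis | ≈ (0.467, -0.168) | lid radius 56–59 mm |
| Pot yaw | ≈ -0.28 | – |
| Bail angle | ≈ 0.8 | – |
| Grip length | 88 mm | matches the given size |
| Mat centre | ≈ (0.557, 0.167) | radius 95 mm |
| Lip gap azimuth | ≈ 91° | lug at 74°, so about 17° of turn expected |

I'm moving above the grip now.

Request:
servo_tool([
  [0,[20,20,20],6],
  [0,[48,46,30],13],
  [0,[76,72,40],20],
  [0,[104,98,40],27],
  [0,[132,125,40],34],
])

```text
t: 0.52
eef_pos: [0.2667, -0.4334, 0.2718]
tool_rot: [3.14, 0.0, 0.833]
ft_force: [1.2, 0.2, 0.1]
finger_gap: 1.002
grasp_force: 0.0
```

Request:
servo_tool([
  [0,[28,26,0],7],
  [0,[56,53,0],14],
  [0,[84,79,0],21],
  [0,[112,106,0],26],
  [0,[140,132,0],26.5],
])

```text
t: 0.93
eef_pos: [0.4065, -0.3003, 0.271]
tool_rot: [-3.141, -0.0, 1.295]
ft_force: [1.3, -0.6, 0.5]
finger_gap: 0.999
grasp_force: 0.0
```

Request:
servo_tool([
  [0,[28,26,0],0],
  [0,[56,53,0],0],
  [0,[84,79,0],0],
  [0,[120,112,0],0],
  [0,[120,112,0],0],
])

```text
t: 1.35
eef_pos: [0.5299, -0.1858, 0.2708]
tool_rot: [3.14, -0.003, 1.295]
ft_force: [0.3, 0.0, -1.0]
finger_gap: 1.003
grasp_force: 0.0
```

```bash
python3 - <<'E'
from h import *
s=telemetry.get_state();print(s['t'],s['q'],s['eef_pos'],s['tool_rot'],s['ft_force'])
snap('wrist','w1.png')
E
```

```text
1.35 [-0.41479864  0.25947051  1.47353995  0.00366699  1.40741387 -0.13982274] [ 0.52987615 -0.18575229  0.27081286] [ 3.13993244 -0.00342086  1.29522892] [ 0.34735065  0.0136296  -0.98944246]
```

View pics/w1.png

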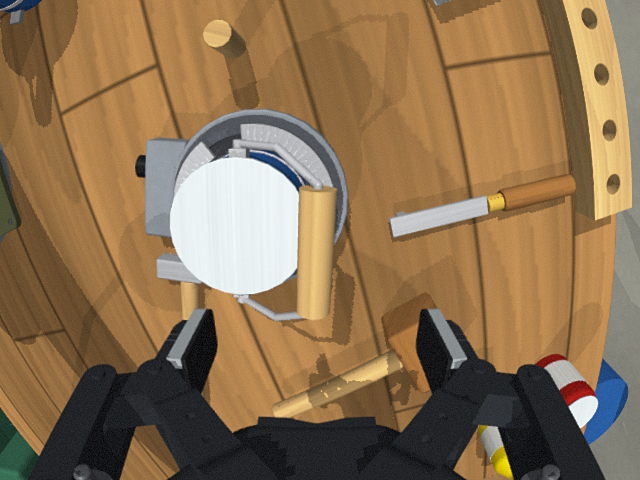

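The wrist view shows the grip bar upright in the image, at columns 300–335 and rows 187–320. It lies midway between the finger tips at columns 205 and 440. I'll check its position with the fisheye rays.

```bash
cat >> h.py <<'E'
def wonz(s,u,v,z):
    K=np.array(s['intrinsics']);R=np.array(s['R']);t=np.array(s['t'])
    x=(u-K[0,2])/K[0,0];y=(v-K[1,2])/K[1,1];r=np.hypot(x,y)
    d=R.T@np.array([np.sin(r)*x/r,np.sin(r)*y/r,np.cos(r)]);c=-R.T@t
    return c+d*(z-c[2])/d[2]
E
python3 - <<'E'
from h import *
s=eyes.snapshot('wrist')
a=wonz(s,319,187,.187);b=wonz(s,314,320,.187);print(a,b,(a+b)/2,np.linalg.norm(a-b),np.arctan2(-(a-b)[0],(a-b)[1]))
L=[wonz(s,u,v,.138)for u,v in((170,225),(305,225),(238,157),(238,293))];print(sum(L)/4,L)
for u,v in ((237,143),(240,300)):print('hinge',wonz(s,u,v,.125))
E
```

```text
[ 0.54125151 -0.14842378  0.187     ] [ 0.51237614 -0.23881224  0.187     ] [ 0.52681382 -0.19361801  0.187     ] 0.09488867376913368 -0.3092116925855047
[ 0.46768317 -0.17020464  0.138     ] [array([ 0.41416557, -0.15307985,  0.138     ]), array([ 0.52053546, -0.18364135,  0.138     ]), array([ 0.48694003, -0.11848847,  0.138     ]), array([ 0.44909162, -0.22560888,  0.138     ])]
hinge [ 0.48652538 -0.10827809  0.125     ]
hinge [ 0.44350922 -0.23838327  0.125     ]
```

Consistent: the grip middle is at about (0.526, -0.192) and the axis at (0.467, -0.170). Next I'll descend over the bar and half-close to cage it.

Request:
servo_tool([
  [0,[-4,-5,-35],-1],
  [0,[-4,-5,-70],-1],
  [0,[-4,-5,-100],-1],
  [0.3,[-4,-5,-100],-1],
  [0.55,[-4,-5,-100],-1],
])

```text
t: 1.87
eef_pos: [0.5192, -0.1957, 0.17]
tool_rot: [-3.136, -0.0, 1.272]
ft_force: [-0.2, -0.1, 1.1]
finger_gap: 0.745
grasp_force: 0.0
```

Request:
servo_tool([
  [0.55,[0,0,0],0],
  [0.55,[0,0,0],0],
  [0.55,[0,0,0],0],
  [0.55,[0,0,0],0],
  [0.55,[0,0,0],0],
])

```text
t: 2.28
eef_pos: [0.5224, -0.1956, 0.1726]
tool_rot: [3.139, 0.0, 1.273]
ft_force: [0.0, 0.6, 0.2]
finger_gap: 0.449
grasp_force: 0.0
```

Request:
servo_tool([
  [0.55,[-6,2,5],0],
  [0.55,[-12,4,11],0],
  [0.55,[-20,7,15],0],
  [0.55,[-27,9,19],0],
  [0.55,[-34,13,22],0],
])

```text
t: 2.7
eef_pos: [0.4864, -0.1819, 0.194]
tool_rot: [-3.141, 0.0, 1.273]
ft_force: [1.2, -0.9, 0.0]
finger_gap: 0.45
grasp_force: 0.5
```

Request:
servo_tool([
  [0.55,[-8,4,2],0],
  [0.55,[-16,7,3],0],
  [0.55,[-23,11,4],0],
  [0.55,[-28,14,4],0],
  [0.55,[-28,14,4],0],
])

```text
t: 3.12
eef_pos: [0.4576, -0.1671, 0.1969]
tool_rot: [-3.139, -0.0, 1.273]
ft_force: [0.1, 0.2, 0.7]
finger_gap: 0.453
grasp_force: 0.0
```

```bash
python3 - <<'E'
from h import *
s=telemetry.get_state();print(s['t'],s['eef_pos'],s['tool_rot'],s['ft_force'])
a=snap('top')['color'][175:305,305:435];b=snap('scene')['color'][110:265,235:350]
cv2.imwrite('pics/c2.png',np.hstack([cv2.resize(a,(400,400)),cv2.resize(b,(400,540))[:400]])[:,:,::-1])
E
```

```text
3.1167 [ 0.45760728 -0.16705737  0.19692742] [-3.13905350e+00 -4.65698818e-04  1.27337818e+00] [0.12351134 0.17678662 0.68519727]
```

View pics/c2.png

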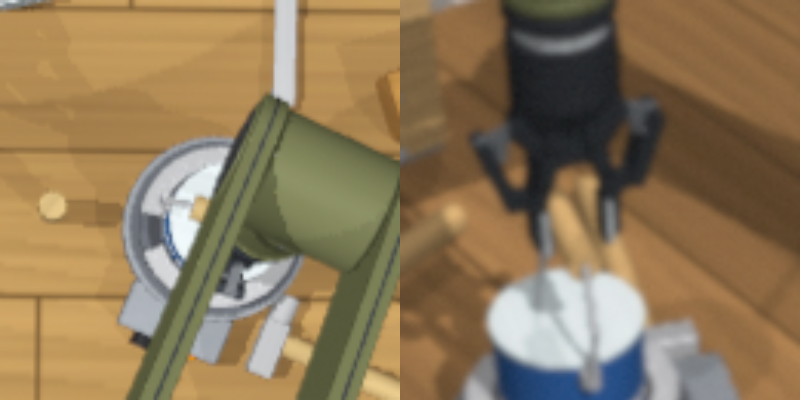

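The bail is up: the scene crop shows the grip at (575,215), upright between the fingers. I'll centre over the axis and close.

Request:
servo_tool([
  [0.55,[4,-1,-5],0],
  [0.55,[9,-3,-6],0],
  [0.7,[9,-3,-6],0],
  [0.85,[9,-3,-6],0],
  [1,[9,-3,-6],0],
])

```text
t: 3.63
eef_pos: [0.4695, -0.1715, 0.191]
tool_rot: [3.141, -0.0, 1.273]
ft_force: [1.4, -0.3, -2.7]
finger_gap: 0.261
grasp_force: 58.7
```

Request:
servo_tool([
  [1,[0,0,0],0],
  [1,[0,0,0],0],
  [1,[0,0,0],0],
  [1,[0,0,0],0],
  [1,[0,0,0],0],
])

```text
t: 4.05
eef_pos: [0.4684, -0.1711, 0.191]
tool_rot: [-3.141, -0.0, 1.273]
ft_force: [2.4, 0.2, -5.1]
finger_gap: 0.26
grasp_force: 58.8
```

Request:
servo_tool([
  [1,[0,0,1],4],
  [1,[0,0,1],8],
  [1,[0,0,1],12],
  [1,[0,0,1],16],
  [1,[0,0,1],19],
])

```text
t: 4.47
eef_pos: [0.4668, -0.1705, 0.1912]
tool_rot: [-3.138, -0.002, 1.608]
ft_force: [0.3, 0.4, -8.4]
finger_gap: 0.259
grasp_force: 58.9
```

Request:
servo_tool([
  [1,[0,0,0],0],
  [1,[0,0,1],0],
  [1,[0,0,2],0],
  [1,[0,0,3],0],
  [1,[0,0,3],0],
])

```text
t: 4.88
eef_pos: [0.4687, -0.1712, 0.1954]
tool_rot: [-3.142, -0.0, 1.604]
ft_force: [0.7, -0.0, -7.3]
finger_gap: 0.262
grasp_force: 58.9
```

The pot's weight (7.3 N) is hanging, so I'll tug gently past the 5 mm stop.

Request:
servo_tool([
  [1,[0,0,0.5],0],
  [1,[0,0,1],0],
  [1,[0,0,1.5],0],
  [1,[0,0,2],0],
  [1,[0,0,2],0],
])

```text
t: 5.3
eef_pos: [0.4688, -0.1713, 0.1974]
tool_rot: [3.141, 0.0, 1.605]
ft_force: [0.6, 0.1, -7.9]
finger_gap: 0.258
grasp_force: 58.9
```

Request:
servo_tool([
  [1,[0,0,0.5],0],
  [1,[0,0,1],0],
  [1,[0,0,1.5],0],
  [1,[0,0,2],0],
  [1,[0,0,2],0],
])

```text
t: 5.72
eef_pos: [0.4688, -0.1713, 0.1995]
tool_rot: [3.141, 0.0, 1.605]
ft_force: [0.3, 0.2, -7.8]
finger_gap: 0.264
grasp_force: 58.9
```

Request:
servo_tool([
  [1,[0,0,1],0],
  [1,[0,0,2],0],
  [1,[0,0,3],0],
  [1,[0,0,4],0],
  [1,[0,0,4],0],
])

```text
t: 6.13
eef_pos: [0.4689, -0.1713, 0.2036]
tool_rot: [3.141, 0.0, 1.605]
ft_force: [0.5, -0.8, -7.8]
finger_gap: 0.259
grasp_force: 58.9
```

Request:
servo_tool([
  [1,[0,0,1],0],
  [1,[0,0,2],0],
  [1,[0,0,3],0],
  [1,[0,0,4],0],
  [1,[0,0,4],0],
])

```text
t: 6.55
eef_pos: [0.4689, -0.1713, 0.2075]
tool_rot: [3.141, 0.0, 1.605]
ft_force: [-0.1, 0.2, -6.9]
finger_gap: 0.259
grasp_force: 59.0
```

```bash
python3 - <<'E'
from h import *
b=snap('scene')['color'][110:265,215:370]
cv2.imwrite('pics/c3.png',cv2.resize(b,(500,500),interpolation=cv2.INTER_CUBIC)[:,:,::-1])
E
```

```text
(no output)
```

View pics/c3.png

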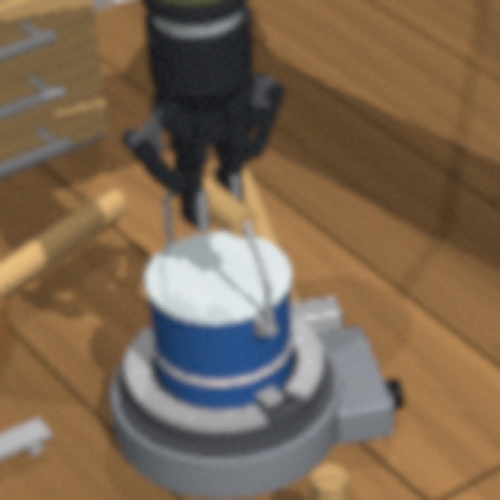

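The pot has risen, and its lug at (270,397) sits in the gap of the lip, so it is free. I'll lift high over the dowel.

Request:
servo_tool([
  [1,[0,0,4],0],
  [1,[0,0,10],0],
  [1,[0,0,18],0],
  [1,[0,0,26],0],
  [1,[0,0,34],0],
])

```text
t: 7.02
eef_pos: [0.469, -0.1714, 0.2425]
tool_rot: [3.141, 0.0, 1.605]
ft_force: [-0.2, 0.1, -8.0]
finger_gap: 0.261
grasp_force: 59.2
```

Request:
servo_tool([
  [1,[0,0,10],0],
  [1,[0,0,22],0],
  [1,[0,0,34],0],
  [1,[0,0,42],0],
  [1,[0,0,46],0],
])

```text
t: 7.43
eef_pos: [0.4696, -0.1716, 0.2894]
tool_rot: [3.139, 0.001, 1.605]
ft_force: [0.5, -0.5, -8.2]
finger_gap: 0.26
grasp_force: 59.3
```

Request:
servo_tool([
  [1,[1,4,0],0],
  [1,[3,12,0],0],
  [1,[6,24,0],0],
  [1,[10,39,0],0],
  [1,[14,54,0],0],
])

```text
t: 7.85
eef_pos: [0.4823, -0.1154, 0.2863]
tool_rot: [-3.14, -0.002, 1.605]
ft_force: [0.2, 0.4, -8.8]
finger_gap: 0.256
grasp_force: 59.3
```

Request:
servo_tool([
  [1,[4,16,0],0],
  [1,[8,32,0],0],
  [1,[12,48,0],0],
  [1,[17,64,0],0],
  [1,[21,80,0],0],
])

```text
t: 8.27
eef_pos: [0.5034, -0.0349, 0.2863]
tool_rot: [-3.14, -0.001, 1.606]
ft_force: [0.5, -0.4, -8.6]
finger_gap: 0.265
grasp_force: 59.3
```

Request:
servo_tool([
  [1,[4,16,0],0],
  [1,[8,32,0],0],
  [1,[12,48,0],0],
  [1,[17,64,0],0],
  [1,[21,80,0],0],
])

```text
t: 8.68
eef_pos: [0.5242, 0.0451, 0.2862]
tool_rot: [-3.139, -0.001, 1.606]
ft_force: [0.6, 0.5, -6.9]
finger_gap: 0.26
grasp_force: 59.3
```

Request:
servo_tool([
  [1,[4,16,0],0],
  [1,[8,32,0],0],
  [1,[12,48,0],0],
  [1,[17,64,0],0],
  [1,[21,80,0],0],
])

```text
t: 9.1
eef_pos: [0.545, 0.125, 0.2861]
tool_rot: [-3.139, -0.001, 1.606]
ft_force: [1.0, 0.6, -6.7]
finger_gap: 0.262
grasp_force: 59.3
```

Request:
servo_tool([
  [1,[4,14,0],0],
  [1,[7,26,0],0],
  [1,[9,36,0],0],
  [1,[10,42,0],0],
  [1,[11,44,0],0],
])

```text
t: 9.52
eef_pos: [0.5566, 0.168, 0.287]
tool_rot: [-3.141, -0.0, 1.606]
ft_force: [0.8, -0.1, -7.9]
finger_gap: 0.259
grasp_force: 59.3
```

```bash
python3 - <<'E'
from h import *
s=telemetry.get_state();print(s['t'],s['eef_pos'],s['tool_rot'],s['ft_force'],s['moment'],s['finger_gap'])
a=snap('top')['color'][130:330,200:400];b=snap('scene')['color'][150:390,220:460]
cv2.imwrite('pics/c4.png',np.hstack([cv2.resize(a,(400,400)),cv2.resize(b,(400,400))])[:,:,::-1])
E
```

```text
9.5167 [0.55657812 0.16798344 0.28700955] [-3.14088219e+00 -3.02001788e-04  1.60599227e+00] [ 0.77349564 -0.08171204 -7.8907855 ] [0.08846902 0.02248669 0.01679925] 0.2594471968092446
```

View pics/c4.png

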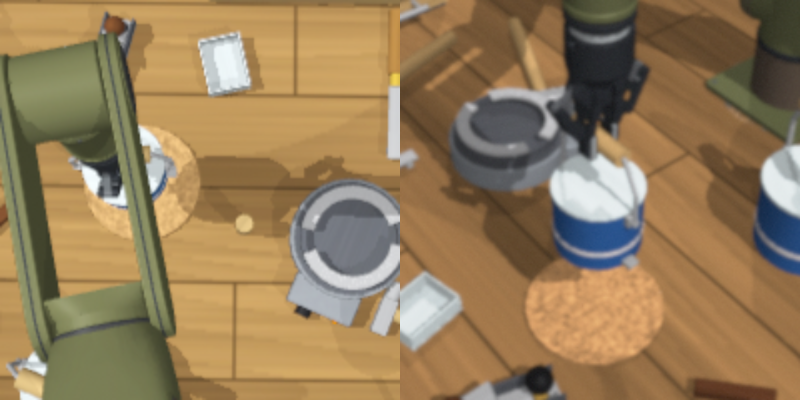

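The pot hangs level above the cork mat: in the scene crop it is at (600,215) with the mat below at (595,310). The dowel and the other parts haven't moved. Lowering it.

Request:
servo_tool([
  [1,[0,0,-6],0],
  [1,[0,0,-18],0],
  [1,[0,0,-32],0],
  [1,[0,0,-48],0],
  [1,[0,0,-64],0],
])

```text
t: 10.03
eef_pos: [0.5567, 0.1657, 0.2227]
tool_rot: [3.141, 0.0, 1.604]
ft_force: [-0.2, 0.4, -8.5]
finger_gap: 0.263
grasp_force: 59.3
```

Request:
servo_tool([
  [1,[0,0,-16],0],
  [1,[0,0,-30],0],
  [1,[0,0,-42],0],
  [1,[0,0,-50],0],
  [1,[0,0,-54],0],
])

```text
t: 10.45
eef_pos: [0.5559, 0.1658, 0.1678]
tool_rot: [-3.139, 0.001, 1.604]
ft_force: [0.4, -0.8, -6.6]
finger_gap: 0.26
grasp_force: 59.3
```

Request:
servo_tool([
  [1,[0,0,-2],0],
  [1,[0,0,-4],0],
  [1,[0,0,-6],0],
  [1,[0,0,-8],0],
  [1,[0,0,-9],0],
])

```text
t: 10.87
eef_pos: [0.557, 0.1669, 0.1606]
tool_rot: [3.141, -0.0, 1.605]
ft_force: [-0.7, -0.5, -7.7]
finger_gap: 0.259
grasp_force: 59.3
```

Request:
servo_tool([
  [1,[0,0,-1],0],
  [1,[0,0,-1.5],0],
  [1,[0,0,-2],0],
  [1,[0,0,-2.5],0],
  [1,[0,0,-3],0],
])

```text
t: 11.28
eef_pos: [0.5568, 0.1668, 0.1573]
tool_rot: [3.141, -0.0, 1.605]
ft_force: [0.2, -1.2, -7.0]
finger_gap: 0.263
grasp_force: 59.3
```

Request:
servo_tool([
  [1,[0,0,-0.5],0],
  [1,[0,0,-1],0],
  [1,[0,0,-1.5],0],
  [1,[0,0,-1.5],0],
  [1,[0,0,-1.5],0],
])

```text
t: 11.7
eef_pos: [0.5567, 0.1667, 0.1558]
tool_rot: [-3.142, 0.0, 1.605]
ft_force: [-0.6, -0.0, -8.1]
finger_gap: 0.262
grasp_force: 59.3
```

Request:
servo_tool([
  [1,[0,0,-0.5],0],
  [1,[0,0,-1],0],
  [1,[0,0,-1.5],0],
  [1,[0,0,-1.5],0],
  [1,[0,0,-1.5],0],
])

```text
t: 12.12
eef_pos: [0.5567, 0.1667, 0.1542]
tool_rot: [-3.141, 0.0, 1.605]
ft_force: [-0.1, 0.6, -7.4]
finger_gap: 0.261
grasp_force: 59.3
```

Request:
servo_tool([
  [1,[0,0,-0.5],0],
  [1,[0,0,-1],0],
  [1,[0,0,-1],0],
  [1,[0,0,-1],0],
  [1,[0,0,-1],0],
])

```text
t: 12.53
eef_pos: [0.557, 0.1668, 0.154]
tool_rot: [3.141, -0.0, 1.605]
ft_force: [-1.1, -0.7, -0.2]
finger_gap: 0.264
grasp_force: 60.0
```

Request:
servo_tool([
  [1,[0,0,-0.5],0],
  [1,[0,0,-1],0],
  [1,[0,0,-1],0],
  [1,[0,0,-1],0],
  [1,[0,0,-1],0],
])

```text
t: 12.95
eef_pos: [0.5574, 0.1668, 0.1539]
tool_rot: [3.139, -0.0, 1.605]
ft_force: [-2.5, -1.0, 6.1]
finger_gap: 0.262
grasp_force: 60.7
```

The force has gone from -7.5 to +6 N, so the pot is standing on the mat. Release and withdraw straight up.

Request:
servo_tool([
  [1,[0,0,0.6],0],
  [0.7,[0,0,0.6],0],
  [0.4,[0,0,0.6],0],
  [0.1,[0,0,0.6],0],
  [0,[0,0,0.6],0],
])

```text
t: 13.37
eef_pos: [0.5572, 0.1669, 0.153]
tool_rot: [3.141, -0.0, 1.605]
ft_force: [0.0, 0.1, -0.1]
finger_gap: 0.714
grasp_force: 0.0
```

Request:
servo_tool([
  [0,[0,0,0],0],
  [0,[0,0,0],0],
  [0,[0,0,0],0],
  [0,[0,0,0],0],
  [0,[0,0,0],0],
])

```text
t: 13.78
eef_pos: [0.5568, 0.1668, 0.1529]
tool_rot: [-3.142, 0.0, 1.605]
ft_force: [-0.2, -0.7, -1.0]
finger_gap: 1.0
grasp_force: 0.0
```

Request:
servo_tool([
  [0,[0,0,8],0],
  [0,[0,0,20],0],
  [0,[0,0,40],0],
  [0,[0,0,65],0],
  [0,[0,0,90],0],
])

```text
t: 14.2
eef_pos: [0.5563, 0.1666, 0.2439]
tool_rot: [-3.14, 0.0, 1.605]
ft_force: [-0.1, -0.0, -0.3]
finger_gap: 0.999
grasp_force: 0.0
```

Request:
servo_tool([
  [0,[-10,-30,20],0],
  [0,[-20,-65,20],0],
  [0,[-30,-100,20],0],
  [0,[-40,-130,20],0],
  [0,[-50,-160,20],0],
])

```text
t: 14.62
eef_pos: [0.5062, 0.0054, 0.2639]
tool_rot: [3.14, 0.0, 1.605]
ft_force: [0.1, -0.2, -0.1]
finger_gap: 1.003
grasp_force: 0.0
```

Request:
servo_tool([
  [0,[0,-20,0],0],
  [0,[0,-40,0],0],
  [0,[0,-50,0],0],
  [0,[0,-50,0],0],
  [0,[0,-50,0],0],
])

```text
t: 15.03
eef_pos: [0.5069, -0.0431, 0.2632]
tool_rot: [3.141, -0.001, 1.604]
ft_force: [-1.1, 0.1, -0.6]
finger_gap: 1.002
grasp_force: 0.0
```

```bash
python3 - <<'E'
from h import *
s=telemetry.get_state();print(s['t'],s['eef_pos'],s['ft_force'],s['finger_gap'])
a=snap('top')['color'][130:330,200:400];b=snap('scene')['color'][150:390,220:460]
cv2.imwrite('pics/c5.png',np.hstack([cv2.resize(a,(400,400)),cv2.resize(b,(400,400))])[:,:,::-1])
E
```

```text
15.0333 [ 0.50687649 -0.04308819  0.26320254] [-1.05289041  0.13570522 -0.58996795] 1.0023723644244449
```

View pics/c5.png

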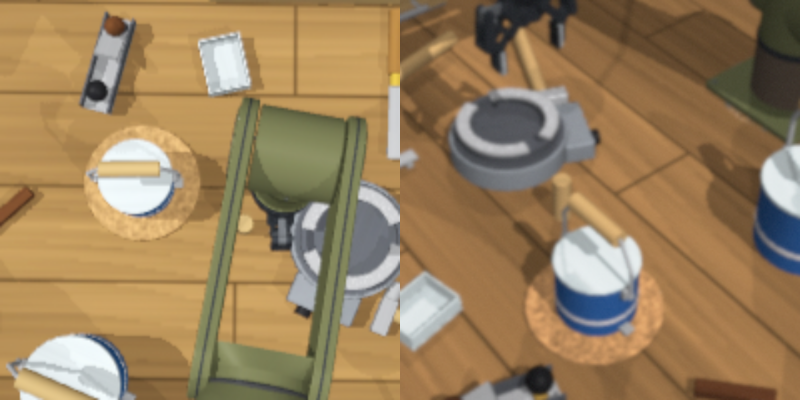

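The pot stands upright near the centre of the mat, with its lid at top-view pixel (267.5,218.3). The dowel still stands at (322,242). I'll check the offset and sign off if it is small.

```bash
python3 - <<'E'
from h import *
s=eyes.snapshot('top'); p=onz(s,267.4,217.9,.101); print(p, p[:2]-[.557,.167])
if np.linalg.norm(p[:2]-[.557,.167])<.015: print(workorder.sign_off())
E
```

```text
[0.55402084 0.1661682  0.101     ] [-0.00297916 -0.0008318 ]
the job is handed in; nothing more can be done
None
```

The glue pot came free after about 19° of anticlockwise turn and now stands upright on the cork mat, about 3 mm from its centre; the job is handed in at about 15 s, and nothing else looked moved.

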